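# Snap the orange hook onto the green case's ring

## Task

The green-lidded specimen case is packed and has to be marked as sealed. Lift the orange-handled snap hook out of its black rest and push it straight down over the steel ring on the green lid until its sprung gate flicks shut beneath the ring, then let go and leave it standing upright with both feet down on the lid. Leave the blue hook where it is.

Things in the scene. Friction and masses are not known exactly. Their poses are not given: they have to be found in the camera images.
- orange_hook: upright steel snap hook, 48 mm wide (x), 20 thick (y), 113 tall, orange handle on top. Origin: centre of underside, between its feet; z up. Handle: 40 mm (x) by 20 (y), 68 to 113 mm above origin; pinch the 20 mm. Below, two 9 mm legs leave a downward mouth 30 mm wide, 58 deep. 110 to 210 g. Stands in a fixed black rest: walls 18 mm high, 3 to 4 mm play; lift straight up.
- orange_gate (a joint): brass sprung gate of the orange hook: 29 mm long, hinged on the +x leg 10 mm above the feet, slanting up across the mouth to the other leg. 0 = shut; it swings only up into the hook (to 1.3 rad). Pushing the hook down on a bar opens it (about 2 to 10 N); it flicks shut beneath the bar at the latest when the bar is 48 mm above the feet.
- green_ring (a point): middle of the level 8 mm top bar of the steel ring on the fixed green-lidded case. Bar along y, posts at 36 mm either side; x level across the bar, z up. The flat lid (94 mm along x, 134 along y) is 50 mm below this point, 55 above the table. The hook goes with its y along the bar, either way round, a leg on each side, down to the lid. A red-lidded case with a like ring is not for use.
- blue_hook: the same kind of hook with a blue handle, in its own black rest; same size and frame as the orange one. Not for use.
Not all that is in view belongs to the job. What is shaped like the part that bears green_ring but purple is not meant.

How it is judged:
By the outcome, as a careful person would: the job done as asked, in the order asked, and still so for the second after the job is handed in, with the robot touching nothing.
It also fails if it takes over 42 s, if anything falls off the work surface, if the arm or the gripper's body presses on something with over 40 N, if the wrist force passes 120 N, or if a joint passes its speed limit or range.

## Robot

A 6-joint arm with a two-finger parallel gripper is mounted at the origin on the work surface. World frame = base frame: x ahead of the robot, y to its left, z up, the work surface at z = 0. Lengths are in m, angles in rad, forces in N, time in s.
With the tool pointing down it reaches from about 0.3 to 0.875 m from the base axis. Payload 6.4 kg.
Tool frame: the origin (TCP) lies between the finger pads; the fingertips stand 19 mm ahead of it and the grasp point (between the pads) is the TCP (ctrl.tips_ahead is the z of the fingertips in the tool frame, in m); z points along the fingers, y is the line along which they close (so a half turn about z gives the same grasp; the last joint's range is limited). The gripper opens to 85 mm and grips with 20 to 120 N. Pads are 22 mm wide; open, the fingers measure 114 mm over their backs; the gripper's body (76 mm by 85 mm) begins 54 mm behind the grasp point. The pads swing forward as they close: fully open they stand 13 mm farther back than shut.
Start: joints at [-1.416, 0.181, 1.607, -0, 1.354, -0.206], TCP at [0.203, -0.538, 0.25] pointing down, gripper open.
Joint ranges: [-2.99, 2.99], [-0.89, 2.07], [0.3, 2.58], [-1.14, 4.28], [0, 2.63], [-3.12, 3.12]. Speed limits (rad/s): [2.57, 2.57, 3.01, 3.14, 3.14, 3.14].

## Interface

Orientations are given as a unit quaternion [w, x, y, z].
In Python, from bench import readout, vision, ctrl gives the robot as it stands.
- The arm moves only by the tool play_rows, never from a script. Its arguments are lists of equal length, an entry for each row: "xyz": the shift along the tool's x, y, z in mm, a list of three; "rot": the turn, a rotation vector about the tool's x, y, z in rad, a list of three; "grip": the opening, from 0 (shut) to 1 (fully open). In form: {"xyz": [[x, y, z], ...], "rot": [[rx, ry, rz], ...], "grip": [grip, ...]}. A call has exactly 10 rows; each row is the pose to reach, as a shift and turn from the pose commanded when the call began, along the tool's axes at that moment; what a row does not reach only later rows make up. A row lasts 1/8 s, in which the tool goes at most 62.5 mm and 10.7 degrees, less where a joint would pass 70% of its speed; a pose out of reach is approached as far as the arm can. A call with a gripper value outside its range is refused whole. The fingers move at their own pace and stop on an object; the grip force is fixed at half the most. Time passes only in rows, so rows that repeat a pose let the fingers close, or fill a call up. It gives the time, the measured TCP pose, the force, the opening and the grip force at its end, in the units of the state.
- readout.get_obs(): the state, without advancing time (a new reading comes with each control period).
- vision.camera(name): name is "side" or "top"; returns a dict with "color" (400x640x3 uint8, red, green, blue), "depth" (400x640 float32, m along the optical axis (not along the pixel's ray), 0 where there is no reading), "camera_matrix" (3x3 intrinsics, pixels), "k1" (the pictures are not rectified: a ray, as slopes to the right and down, at radius r is drawn at 1 + k1 r^2 times it, then the intrinsics apply), "extrinsics" (4x4, takes a point from camera to world coordinates). Camera axes: x right, y down, z forward; pixel columns grow to the right and rows downward; lengths in m; the calibration is good to about 2 mm. A picture is of the moment at which its call begins.
- ctrl.hand_in(): hands the job in; it is judged then, once.
The state is a dict: "time_s": time; "q": joint angles; "dq": joint speeds; "joint_efforts": joint torques, N m; "eef_pos": TCP position; "eef_rot": TCP orientation; "wrist_force": force on the tool from outside, world axes, zero at the start; "torque": the same for the moment, N m; "opening": opening from 0.0 (shut) to 1.0 (fully open); "grasp_force": force on a finger pad.
Only numpy, scipy, OpenCV 4.12 (cv2) and the standard library are available. Lean on these libraries where they do the work, as an engineer would, in place of code of your own. Each camera call takes 0.05 s, during which the arm holds its last target. There are 200 camera calls.

## Working session

There is one attempt and no reset: what is moved stays moved. The work goes in short steps, Python scripts to look and compute and a tool call to move; the robot and the scene stay as the last step left them, time stands still between calls to the robot, and variables do not carry over. Pictures are saved under pics/ and viewed, at most 10 in all, crops included, and the job is handed in when it is done.

Besides the shell and the picture viewer there is one more tool, called after ">>>" by a JSON object that holds its "name" and its "arguments", one argument or row to a line. play_rows: Moves the arm, as the interface text tells. Its arguments: {"type":"object","properties":{"xyz":{"type":"array","items":{"type":"array","items":{"type":"number"}}},"rot":{"type":"array","items":{"type":"array","items":{"type":"number"}}},"grip":{"type":"array","items":{"type":"number"}}},"required":["xyz","rot","grip"]}

```bash
mkdir -p pics; cat > h.py <<'E'
import numpy as np, cv2
from bench import readout, vision, ctrl
def snap(n):
    c=vision.camera(n); np.savez(f'pics/{n}.npz',**c); return c
def load(n): return dict(np.load(f'pics/{n}.npz'))
def cloud(c):
    h,w=c['depth'].shape; K=c['camera_matrix']; k=float(c['k1'])
    u,v=np.meshgrid(np.arange(w),np.arange(h))
    p=np.stack([u,v],-1).reshape(-1,1,2).astype(float)
    s=cv2.undistortPoints(p,K,np.array([k,0,0,0.])).reshape(h,w,2)
    d=c['depth'][...,None]
    P=np.concatenate([s*d,d],-1); E=c['extrinsics']
    W=P@E[:3,:3].T+E[:3,3]; W[c['depth']==0]=np.nan
    return W
E
python3 - <<'E'
from h import *
for n in('top','side'):
    c=snap(n); cv2.imwrite(f'pics/{n}0.png',c['color'][...,::-1]); print(n,c['extrinsics'].round(3).tolist(),c['camera_matrix'].tolist(),c['k1'])
o=readout.get_obs(); print(o)
E
```

```text
top [[0.028, -0.996, 0.082, 0.469], [-1.0, -0.028, 0.006, 0.041], [-0.003, -0.082, -0.997, 0.947], [0.0, 0.0, 0.0, 1.0]] [[483.9102635161451, 0.0, 321.009781962013], [0.0, 483.9102635161451, 197.95447664543673], [0.0, 0.0, 1.0]] 0.018852862471163943
side [[-0.835, -0.37, 0.407, 0.26], [-0.55, 0.555, -0.625, 0.503], [0.005, -0.745, -0.667, 0.571], [0.0, 0.0, 0.0, 1.0]] [[407.07414373778664, 0.0, 322.550601443081], [0.0, 407.07414373778664, 196.73511215355086], [0.0, 0.0, 1.0]] 0.02766371216930289
{'time_s': 0.1, 'q': array([-1.41634165e+00,  1.81447641e-01,  1.60789987e+00,  3.56800901e-06,
        1.35378719e+00, -2.06283339e-01]), 'dq': array([-0.00058364, -0.00079374, -0.00182742, -0.00211363, -0.0015082 ,
        0.00149816]), 'joint_efforts': array([ 1.88544104e-04, -4.45883131e+01, -3.52236557e+01, -2.68851645e-04,
        4.22600584e-03,  2.12771505e-05]), 'eef_pos': array([ 0.20290918, -0.53751903,  0.24948889]), 'eef_rot': array([-7.70717036e-04,  9.83777339e-01,  1.79392175e-01,  2.17195387e-05]), 'wrist_force': array([0.40012234, 0.48261655, 0.55973898]), 'torque': array([-0.04665375, -0.01302139, -0.02164841]), 'grasp_force': 0.0, 'opening': 1.001863049409873}
```

View pics/top0.png

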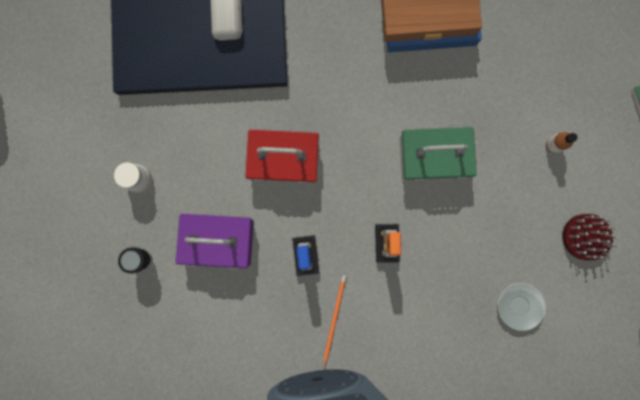

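View pics/side0.png

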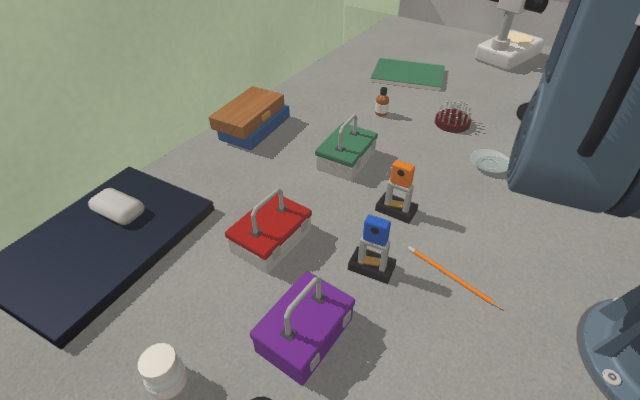

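Top view candidates:
- **Hook:** orange handle at (393,243). The blue hook (305,257), the pencil (335,320) and the wooden box (432,15) are not it.
- **Ring:** green lid at (440,152). The red lid (282,155), purple case (214,240) and green book (637,100) are not it.

Now a close crop and the measurement.

```bash
cat > m.py <<'E'
from h import *
def fit(W,m,lbl):
    P=W[m]; P=P[~np.isnan(P).any(1)]
    r=cv2.minAreaRect((P[:,:2]*1000).astype(np.float32)); b=cv2.boxPoints(r)
    print(lbl,len(P),'rect',np.round(r[0],1),np.round(r[1],1),round(r[2],1),'mean',P.mean(0).round(4),'z',np.percentile(P[:,2],[5,50,95]).round(4))
    return P
if __name__=='__main__':
  for n in('top','side'):
    c=load(n); W=cloud(c); hsv=cv2.cvtColor(c['color'],cv2.COLOR_RGB2HSV); H,S,V=[hsv[...,i].astype(int) for i in range(3)]
    box=np.zeros(H.shape,bool); 
    if n=='top': box[215:275,370:410]=1
    else: box[150:195,380:420]=1
    org=box&(H<18)&(S>150)&(V>90)&(W[...,2]>.06)
    P=fit(W,org,n+' orange'); t=org&(W[...,2]>np.nanpercentile(P[:,2],97)-.006); fit(W,t,n+' orange top')
    gb=np.zeros(H.shape,bool)
    if n=='top': gb[120:190,395:485]=1
    else: gb[105:185,310:385]=1
    fit(W,gb&(H>55)&(H<95)&(S>80)&(abs(W[...,2]-.055)<.012),n+' lid')
    bar=gb&(W[...,2]>.098)&(W[...,2]<.13)
    P=fit(W,bar,n+' bar')
  a=load('top')['color'][115:285,360:500]; b=load('side')['color'][80:230,300:440]
  r=lambda x:cv2.resize(x,None,fx=2.8,fy=2.8,interpolation=2)
  a=r(a);b=r(b); o=np.zeros((480,800,3),np.uint8); o[:a.shape[0],:a.shape[1]]=a; o[:b.shape[0],400:400+b.shape[1]]=b
  cv2.imwrite('pics/crop1.png',o[...,::-1])
E
python3 m.py
```

```text
top orange 265 rect [463.5 -82.2] [37.5 18.4] 1.4 mean [ 0.4629 -0.081   0.114 ] z [0.0962 0.1164 0.119 ]
top orange top 219 rect [463.5 -82.8] [37.5 17.3] 1.4 mean [ 0.4629 -0.0825  0.1167] z [0.1143 0.1168 0.1191]
top lid 2814 rect [ 632.7 -170.8] [ 89.6 130. ] 4.1 mean [ 0.6312 -0.1693  0.0549] z [0.0521 0.0549 0.0575]
top bar 200 rect [ 634.3 -172.8] [ 8.4 78.2] 3.4 mean [ 0.6337 -0.1699  0.1068] z [0.1012 0.1073 0.1104]
side orange 453 rect [461.4 -78.1] [38.7 19.6] 2.6 mean [ 0.4596 -0.0738  0.1013] z [0.0787 0.103  0.1179]
side orange top 160 rect [461.5 -78.1] [38.6 19.6] 2.6 mean [ 0.4606 -0.077   0.1163] z [0.1128 0.1166 0.1187]
side lid 1063 rect [ 631. -166.] [ 89.3 131.6] 4.1 mean [ 0.6273 -0.1568  0.0552] z [0.0533 0.0553 0.0568]
side bar 86 rect [ 631.8 -167.2] [ 7.4 73.3] 4.6 mean [ 0.6308 -0.1617  0.1067] z [0.1004 0.1077 0.1102]
```

View pics/crop1.png

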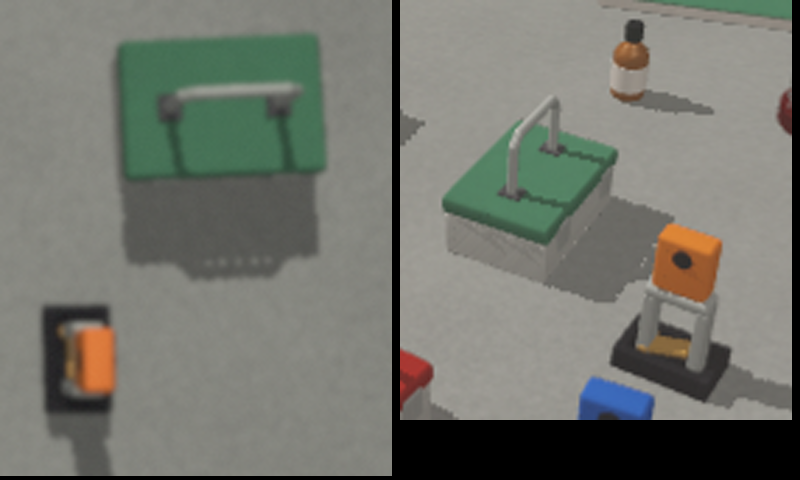

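The crop confirms the choice. The orange hook stands in its rest, with its handle top at z≈0.117 (113 mm plus a floor of about 4 mm). The green lid is at z≈0.055 and its bar is at z≈0.107. Both views give the same offset from hook to ring, about (171, -90) mm. First I move above the hook.

>>> {"name": "play_rows", "arguments": {
  "xyz": [
    [20,-17,0],
    [60,-50,0],
    [107,-89,0],
    [155,-129,0],
    [203,-169,0],
    [251,-209,0],
    [299,-249,0],
    [345,-287,0],
    [385,-320,0],
    [404,-336,0]
  ],
  "rot": [
    [0,0,0.02],
    [0,0,0.05],
    [0,0,0.09],
    [0,0,0.13],
    [0,0,0.17],
    [0,0,0.21],
    [0,0,0.25],
    [0,0,0.29],
    [0,0,0.31],
    [0,0,0.326]
  ],
  "grip": [1,1,1,1,1,1,1,1,1,1]
}}

```text
time_s: 1.35
eef_pos: [0.4629, -0.0784, 0.25]
eef_rot: [-0.0, 1.0, 0.019, -0.0]
wrist_force: [0.2, -0.9, -0.3]
opening: 1.0
grasp_force: 0.0
```

>>> {"name": "play_rows", "arguments": {
  "xyz": [
    [0,0,5],
    [0,0,15],
    [0,0,30],
    [0,0,45],
    [0,0,60],
    [0,0,75],
    [0,0,85],
    [0,0,90],
    [0,0,90],
    [0,0,90]
  ],
  "rot": [
    [0,0,0],
    [0,0,0],
    [0,0,0],
    [0,0,0],
    [0,0,0],
    [0,0,0],
    [0,0,0],
    [0,0,0],
    [0,0,0],
    [0,0,0]
  ],
  "grip": [1,1,1,1,1,1,1,1,1,1]
}}

```text
time_s: 2.6
eef_pos: [0.4628, -0.0811, 0.1608]
eef_rot: [0.0, 1.0, 0.017, 0.0]
wrist_force: [-0.3, 0.0, 0.5]
opening: 1.004
grasp_force: 0.0
```

```bash
python3 - <<'E'
from h import *
a=snap('side')['color'][60:260,290:490]; b=snap('top')['color'][170:320,310:460]
r=lambda x:cv2.resize(x,(400,400),interpolation=2)
cv2.imwrite('pics/c2.png',np.hstack([r(a),r(b)])[...,::-1])
o=readout.get_obs(); print(o['eef_pos'],o['eef_rot'],o['wrist_force'])
E
```

```text
[ 0.46274879 -0.08112892  0.16082791] [2.30817656e-04 9.99847662e-01 1.74460831e-02 4.82594340e-04] [-0.05481243 -0.4866155   0.51177103]
```

View pics/c2.png

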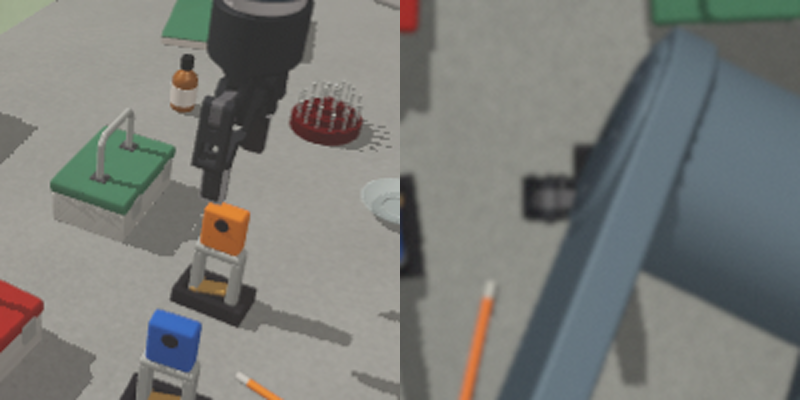

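The gripper stands over the orange handle (left panel, near finger at (213,170), handle at (225,228)). I check the alignment numerically from the same side depth image.

```bash
python3 - <<'E'
from h import *
from m import fit
c=load('side'); W=cloud(c); g=c['color'].astype(int).max(2); x,y,z=W[...,0],W[...,1],W[...,2]
near=(abs(x-.46)<.08)&(abs(y+.08)<.08)
P=fit(W,near&(z>.145)&(z<.158)&(y>-.08),'near tip')
print(P[:,0].min(),P[:,0].max(),P[:,1].min(),P[:,1].max())
hsv=cv2.cvtColor(c['color'],cv2.COLOR_RGB2HSV)
fit(W,near&(hsv[...,0]<18)&(hsv[...,1]>150)&(z>.11),'org')
E
```

```text
near tip 12 rect [462.1 -31.6] [16.8  2.5] 9.2 mean [ 0.4616 -0.0317  0.1568] z [0.1552 0.1571 0.1577]
0.4536394661442035 0.4705901796553675 -0.032529908347186165 -0.029422828509512056
org 167 rect [461.4 -78.3] [38.4 17.5] 4.1 mean [ 0.4596 -0.0762  0.1156] z [0.111  0.1162 0.1184]
```

>>> {"name": "play_rows", "arguments": {
  "xyz": [
    [0,0,8],
    [0,-1,22],
    [0,-1,38],
    [0,-1,52],
    [0,-1,60],
    [0,-1,63],
    [0,-1,63],
    [0,-1,63],
    [0,-1,63],
    [0,-1,63]
  ],
  "rot": [
    [0,0,0],
    [0,0,0],
    [0,0,0],
    [0,0,0],
    [0,0,0],
    [0,0,0],
    [0,0,0],
    [0,0,0],
    [0,0,0],
    [0,0,0]
  ],
  "grip": [1,1,1,1,1,1,1,0.6,0.4,0.3]
}}

```text
time_s: 3.95
eef_pos: [0.4625, -0.0801, 0.0976]
eef_rot: [0.0, 1.0, 0.017, 0.0]
wrist_force: [0.5, 0.9, -0.2]
opening: 0.375
grasp_force: 0.0
```

>>> {"name": "play_rows", "arguments": {
  "xyz": [
    [0,0,0],
    [0,0,0],
    [0,0,0],
    [0,0,0],
    [0,0,0],
    [0,0,0],
    [0,0,0],
    [0,0,0],
    [0,0,0],
    [0,0,0]
  ],
  "rot": [
    [0,0,0],
    [0,0,0],
    [0,0,0],
    [0,0,0],
    [0,0,0],
    [0,0,0],
    [0,0,0],
    [0,0,0],
    [0,0,0],
    [0,0,0]
  ],
  "grip": [0.25,0.2,0.15,0.1,0.05,0,0,0,0,0]
}}

```text
time_s: 5.2
eef_pos: [0.4626, -0.0802, 0.0975]
eef_rot: [0.0, 1.0, 0.017, 0.0]
wrist_force: [-0.8, -2.5, 5.4]
opening: 0.23
grasp_force: 59.1
```

Gripped, with an opening of about 20 mm. I lift straight up.

>>> {"name": "play_rows", "arguments": {
  "xyz": [
    [0,0,-4],
    [0,0,-12],
    [0,0,-24],
    [0,0,-40],
    [0,0,-60],
    [0,0,-82],
    [0,0,-105],
    [0,0,-125],
    [0,0,-140],
    [0,0,-145]
  ],
  "rot": [
    [0,0,0],
    [0,0,0],
    [0,0,0],
    [0,0,0],
    [0,0,0],
    [0,0,0],
    [0,0,0],
    [0,0,0],
    [0,0,0],
    [0,0,0]
  ],
  "grip": [0,0,0,0,0,0,0,0,0,0]
}}

```text
time_s: 6.45
eef_pos: [0.4628, -0.0802, 0.2437]
eef_rot: [0.0, 1.0, 0.017, 0.001]
wrist_force: [-0.1, 0.4, -2.3]
opening: 0.23
grasp_force: 58.6
```

>>> {"name": "play_rows", "arguments": {
  "xyz": [
    [8,4,0],
    [25,14,0],
    [50,28,0],
    [77,44,0],
    [104,60,0],
    [130,75,0],
    [150,86,0],
    [163,93,0],
    [168,96,0],
    [168,96,0]
  ],
  "rot": [
    [0,0,0],
    [0,0,0],
    [0,0,-0.01],
    [0,0,-0.02],
    [0,0,-0.03],
    [0,0,-0.036],
    [0,0,-0.036],
    [0,0,-0.036],
    [0,0,-0.036],
    [0,0,-0.036]
  ],
  "grip": [0,0,0,0,0,0,0,0,0,0]
}}

```text
time_s: 7.7
eef_pos: [0.6334, -0.1701, 0.2411]
eef_rot: [-0.0, 0.999, 0.035, -0.001]
wrist_force: [-0.2, 0.7, -2.0]
opening: 0.23
grasp_force: 58.6
```

```bash
python3 - <<'E'
from h import *
from m import fit
o=readout.get_obs(); print(o['eef_pos'],o['eef_rot'],o['wrist_force'])
c=snap('side'); W=cloud(c); x,y,z=W[...,0],W[...,1],W[...,2]
cv2.imwrite('pics/c3.png',cv2.resize(c['color'][20:190,290:460],(600,600),interpolation=2)[...,::-1])
near=(abs(x-.633)<.07)&(abs(y+.17)<.09)
hsv=cv2.cvtColor(c['color'],cv2.COLOR_RGB2HSV)
org=near&(hsv[...,0]<18)&(hsv[...,1]>150)&(hsv[...,2]>90)
fit(W,org&(z>.225),'handle')
P=fit(W,near&(z>.15)&(z<.205),'legs')
print('x range',np.percentile(P[:,0],[1,99]),'zmin',P[:,2].min())
for a in np.arange(.14,.215,.01):
  q=W[near&(z>a)&(z<=a+.01)]
  if len(q): print(round(a,3),len(q),np.percentile(q[:,0],[2,50,98]).round(4))
fit(W,near&(z>.102)&(z<.112),'bar')
E
```

```text
[ 0.63336449 -0.17007989  0.24109037] [-4.06407541e-04  9.99374205e-01  3.53604920e-02 -8.18400363e-04] [-0.18240372  0.70098051 -1.97716732]
handle 163 rect [ 630.2 -168.1] [25.4 36.8] 81.6 mean [ 0.6187 -0.1647  0.2451] z [0.2275 0.2459 0.2603]
legs 403 rect [ 631.7 -167.8] [25.6 48.4] 88.9 mean [ 0.6302 -0.165   0.1765] z [0.154  0.1746 0.2018]
x range [0.60794751 0.65488024] zmin 0.1502696833470113
0.14 4 [0.6124 0.6311 0.6533]
0.15 59 [0.6089 0.6166 0.6522]
0.16 108 [0.6089 0.6319 0.6538]
0.17 67 [0.6088 0.6466 0.6544]
0.18 69 [0.6079 0.616  0.6549]
0.19 71 [0.6086 0.6468 0.6542]
0.2 75 [0.6084 0.6265 0.6555]
0.21 109 [0.6092 0.6252 0.6541]
bar 74 rect [ 631.7 -165.9] [ 7.6 63. ] 4.3 mean [ 0.631  -0.1638  0.1075] z [0.1043 0.1079 0.1094]
```

View pics/c3.png

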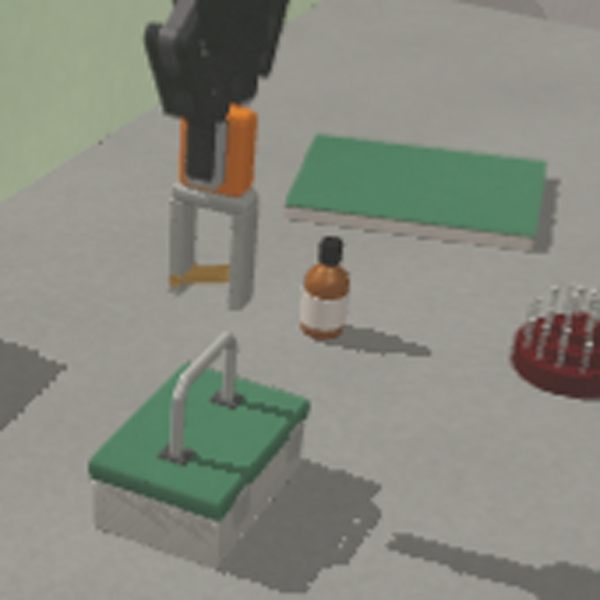

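The side crop shows the hook upright with its gate at (200,275). The leg centre is at x=0.6315 and the bar at x=0.6317, so they line up and both point at 4°. The feet are at about 0.148 and the lid is at 0.055, so I push down about 86 mm first.

>>> {"name": "play_rows", "arguments": {
  "xyz": [
    [0,0,6],
    [0,0,18],
    [0,0,32],
    [0,0,44],
    [0,0,54],
    [0,0,62],
    [0,0,70],
    [0,0,77],
    [0,0,83],
    [0,0,86]
  ],
  "rot": [
    [0,0,0],
    [0,0,0],
    [0,0,0],
    [0,0,0],
    [0,0,0],
    [0,0,0],
    [0,0,0],
    [0,0,0],
    [0,0,0],
    [0,0,0]
  ],
  "grip": [0,0,0,0,0,0,0,0,0,0]
}}

```text
time_s: 9.0
eef_pos: [0.6327, -0.1698, 0.155]
eef_rot: [-0.0, 0.999, 0.035, -0.001]
wrist_force: [0.2, 0.4, -2.6]
opening: 0.227
grasp_force: 59.0
```

>>> {"name": "play_rows", "arguments": {
  "xyz": [
    [0,0,1],
    [0,0,2],
    [0,0,3],
    [0,0,4],
    [0,0,4.5],
    [0,0,5],
    [0,0,5.5],
    [0,0,6],
    [0,0,6.5],
    [0,0,6.5]
  ],
  "rot": [
    [0,0,0],
    [0,0,0],
    [0,0,0],
    [0,0,0],
    [0,0,0],
    [0,0,0],
    [0,0,0],
    [0,0,0],
    [0,0,0],
    [0,0,0]
  ],
  "grip": [0,0,0,0,0,0,0,0,0,0]
}}

```text
time_s: 10.25
eef_pos: [0.6336, -0.1701, 0.1497]
eef_rot: [-0.0, 0.999, 0.035, -0.0]
wrist_force: [1.1, -0.3, -2.5]
opening: 0.229
grasp_force: 59.0
```

```bash
python3 - <<'E'
from h import *
o=readout.get_obs(); print(o['eef_pos'],o['wrist_force'],o['torque'])
c=snap('side'); cv2.imwrite('pics/c4.png',cv2.resize(c['color'][60:190,290:420],(600,600),interpolation=2)[...,::-1])
E
```

```text
[ 0.63357416 -0.17007984  0.1497396 ] [ 1.0753857  -0.34756942 -2.49981507] [0.06006438 0.06758299 0.03906036]
```

View pics/c4.png

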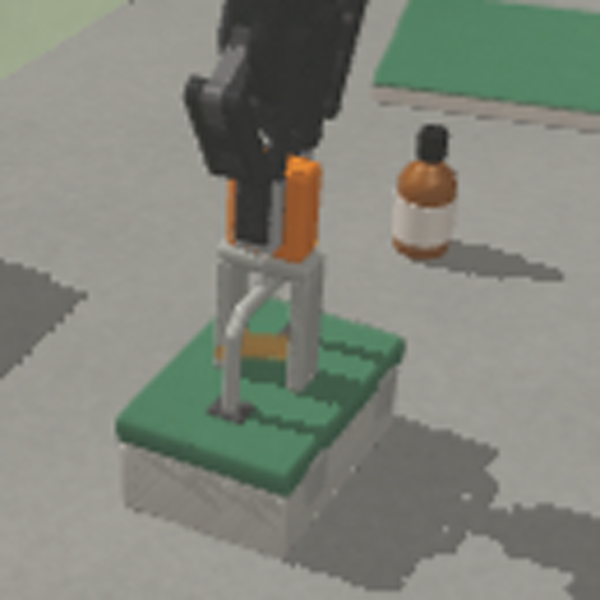

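The bar is in the mouth and the brass gate at (265,347) lies shut beneath it. The force is still just the hook's weight, so the feet are not down yet. I ease down further.

>>> {"name": "play_rows", "arguments": {
  "xyz": [
    [0,0,0.3],
    [0,0,0.6],
    [0,0,0.9],
    [0,0,1.2],
    [0,0,1.4],
    [0,0,1.6],
    [0,0,1.8],
    [0,0,2],
    [0,0,2],
    [0,0,2]
  ],
  "rot": [
    [0,0,0],
    [0,0,0],
    [0,0,0],
    [0,0,0],
    [0,0,0],
    [0,0,0],
    [0,0,0],
    [0,0,0],
    [0,0,0],
    [0,0,0]
  ],
  "grip": [0,0,0,0,0,0,0,0,0,0]
}}

```text
time_s: 11.55
eef_pos: [0.6337, -0.1701, 0.1485]
eef_rot: [0.0, 0.999, 0.035, 0.0]
wrist_force: [-2.5, 0.9, 5.5]
opening: 0.225
grasp_force: 60.2
```

Contact with the lid: the force rose by about 8 N. I press slightly more to seat both feet.

>>> {"name": "play_rows", "arguments": {
  "xyz": [
    [0,0,0.2],
    [0,0,0.4],
    [0,0,0.6],
    [0,0,0.8],
    [0,0,0.8],
    [0,0,0.8],
    [0,0,0.8],
    [0,0,0.4],
    [0,0,0],
    [0,0,0]
  ],
  "rot": [
    [0,0,0],
    [0,0,0],
    [0,0,0],
    [0,0,0],
    [0,0,0],
    [0,0,0],
    [0,0,0],
    [0,0,0],
    [0,0,0],
    [0,0,0]
  ],
  "grip": [0,0,0,0,0,0,0,0,0,0]
}}

```text
time_s: 12.8
eef_pos: [0.6337, -0.1702, 0.1485]
eef_rot: [0.0, 0.999, 0.035, 0.0]
wrist_force: [-3.0, 1.9, 6.2]
opening: 0.225
grasp_force: 60.0
```

>>> {"name": "play_rows", "arguments": {
  "xyz": [
    [0,0,0],
    [0,0,0],
    [0,0,0],
    [0,0,0],
    [0,0,0],
    [0,0,0],
    [0,0,0],
    [0,0,0],
    [0,0,0],
    [0,0,0]
  ],
  "rot": [
    [0,0,0],
    [0,0,0],
    [0,0,0],
    [0,0,0],
    [0,0,0],
    [0,0,0],
    [0,0,0],
    [0,0,0],
    [0,0,0],
    [0,0,0]
  ],
  "grip": [0.22,0.25,0.28,0.32,0.38,0.45,0.55,0.65,0.75,0.8]
}}

```text
time_s: 14.05
eef_pos: [0.6336, -0.1701, 0.1478]
eef_rot: [-0.0, 0.999, 0.035, 0.0]
wrist_force: [0.3, -0.8, 0.2]
opening: 0.804
grasp_force: 0.0
```

>>> {"name": "play_rows", "arguments": {
  "xyz": [
    [0,0,-4],
    [0,0,-12],
    [0,0,-25],
    [0,0,-40],
    [0,0,-60],
    [0,0,-80],
    [0,0,-100],
    [0,0,-115],
    [0,0,-120],
    [0,0,-120]
  ],
  "rot": [
    [0,0,0],
    [0,0,0],
    [0,0,0],
    [0,0,0],
    [0,0,0],
    [0,0,0],
    [0,0,0],
    [0,0,0],
    [0,0,0],
    [0,0,0]
  ],
  "grip": [0.9,0.9,0.9,0.9,0.9,0.9,0.9,0.9,0.9,0.9]
}}

```text
time_s: 15.3
eef_pos: [0.6335, -0.1701, 0.2678]
eef_rot: [-0.0, 0.999, 0.035, -0.0]
wrist_force: [0.2, 1.0, 0.2]
opening: 0.904
grasp_force: 0.0
```

```bash
python3 - <<'E'
from h import *
from m import fit
o=readout.get_obs(); print(o['eef_pos'],o['wrist_force'])
c=snap('side'); W=cloud(c); x,y,z=W[...,0],W[...,1],W[...,2]
cv2.imwrite('pics/c5.png',cv2.resize(c['color'][60:190,290:420],(600,600),interpolation=2)[...,::-1])
near=(abs(x-.633)<.07)&(abs(y+.17)<.09)
hsv=cv2.cvtColor(c['color'],cv2.COLOR_RGB2HSV)
org=near&(hsv[...,0]<18)&(hsv[...,1]>150)&(hsv[...,2]>90)
P=fit(W,org&(z>.115),'handle'); fit(W,org&(z>.162),'top')
E
```

```text
[ 0.63353523 -0.17007397  0.26776607] [0.22403658 0.98603487 0.15060139]
handle 370 rect [ 632.4 -166.9] [39.3 19.3] 5.1 mean [ 0.6292 -0.1632  0.1505] z [0.1288 0.1503 0.1684]
top 116 rect [ 632.2 -167.8] [37.7 17.4] 3.3 mean [ 0.631  -0.1659  0.1666] z [0.1629 0.1671 0.169 ]
```

View pics/c5.png

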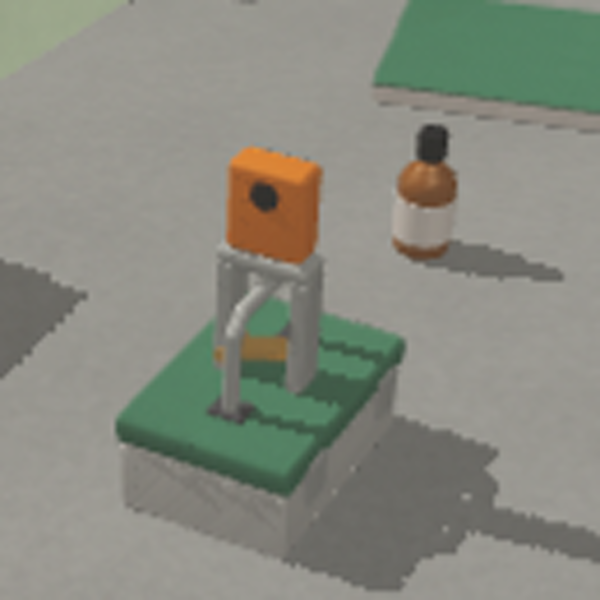

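The hook stands upright on the lid. Its handle top is at 0.168 (55 + 113 mm), and the gate at (265,348) is shut below the bar. The gripper is clear.

```bash
python3 -c "
from bench import ctrl; print(ctrl.hand_in())"
```

```text
the job is handed in; nothing more can be done
None
```

The orange hook stands upright on the green lid with its gate shut beneath the ring and the gripper clear of it; the blue hook was not touched, and the job was handed in after about 15 s of robot time.

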